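# Key the sample carrier into the spinner and clamp it

### The job

Load the round sample carrier into the well of the sample spinner: turn it with light pressure until its keys drop into the slots of the drive hub and you feel it sit fully home, then swing the red-gripped clamp bar fully down over it and let go. Never press the carrier against the spinner with more than 30 N, never bring the clamp down on a carrier that still sits proud, and leave the bottle, beaker and slide box where they stand.

Things in the scene. Friction and masses are not known exactly. Their poses are not given: they have to be found in the camera images.
- carrier: Loose sample carrier, 0.2 kg: aluminium disc 70 mm across, 8 mm thick, with a blue grip post 24 x 24 x 42 mm on its centre and four keys under it. Origin: centre, level with the keys' undersides; disc underside 6 mm, disc top 14 mm, post top 56 mm above it. Post faces and keys look along its x and y. It starts standing on its keys on the table.
- carrier_keys (a point): On the carrier, at its origin, same axes: centre of the four keys. They lie along +x, -x, +y and -y, 18 to 27 mm from the centre, 6 mm wide and 6 mm tall; yellow marks on the disc's top show them. Keys not over slots: the carrier rides on the hub 6 mm proud. Aligned within about 4 degrees it drops home.
- spinner: Fixed sample spinner: white housing 120 x 190 mm (x by y; middle 20 mm towards +y of the origin), 30 mm high, with a round black well (inner radius 36.7, outer 44 mm, sloped lead-in rim, top 57 mm above the table) and two dark hinge posts for the clamp. Origin: on the table under the well's centre, z up, +y from the well to the clamp hinge.
- hub_top (a point): On the well's axis, 40 mm above the table: top of the steel drive hub (radius 30 mm) in the well. It has four slots 90 degrees apart, 9.6 mm wide, deeper than the keys. It stopped at an arbitrary angle, NOT measured (this point's axes are the spinner's); a brake holds it up to 3 N m. It is sprung: from 4 N it sinks 1 mm per 4 N, 3 mm at most. A 90 degree turn always passes a slot position.
- seat (a point): On the spinner, on the axis of the well 34 mm above the table: where the carrier's origin lies when the carrier is fully home. Axes as the spinner.
- clamp_hinge (a point): On the spinner: middle of the clamp's hinge axis, 95 mm from the well's axis towards the spinner's +y and 96 mm above the table. The hinge axis runs along the spinner's x.
- clamp (a joint): Clamp bar angle, rad: 0 closed (level over the well, pointing to the spinner's -y, underside about 1 mm above the post of a fully seated carrier), pi/2 upright, up to 2.15 leaning back. It stays where it is left (0.14 N m friction, bar 0.12 kg). A proud carrier stops it at about 0.05.
- clamp_grip (a point): Middle of the upper (outer) face of the red grip at the end of the clamp bar, 142 mm from the hinge axis along the bar and 11 mm out from the bar's centre line. Grip 46 mm long, 26 wide, 16 thick; steel bar 22 wide, 10 thick, its centre line through the hinge axis.
- stain_bottle: Bystander: loose amber bottle, 36 mm across, 75 mm tall; origin at the centre of its underside.
- beaker: Bystander: loose clear beaker, 56 mm across, 70 mm tall; origin at the centre of its underside.
- slide_box: Bystander: loose green box of slides, 36 x 88 x 32 mm; origin at the centre of its underside.

How it is judged:
On the way, in this order (a step that is already met when the one before it is completed fails the run):
1. the carrier is fully home in the well while the clamp is still up (z of carrier in the frame of seat between -0.002 and 0.0018 m and horizontal distance between carrier and seat below 0.003 m and angle between carrier's own z axis and vertical below 0.05 rad and value of joint clamp above 0.6 rad), for 0.2 s.
2. the clamp is fully down over the seated carrier (z of carrier in the frame of seat between -0.002 and 0.0018 m and horizontal distance between carrier and seat below 0.003 m and angle between carrier's own z axis and vertical below 0.05 rad and value of joint clamp below 0.03 rad), for 0.2 s.
At the end, for the whole second after the job is handed in: The carrier rests fully home in the well (its origin within 1.8 mm of the seat's height and 3 mm of the well's axis, tilted less than 0.05 rad), and the clamp is closed over it to less than 0.03 rad; the robot has let go (all of step 2 and linear speed of carrier below 0.02 m/s); the robot touches nothing.
It fails at once if the carrier was pressed against the spinner (hub, well or clamp) with more than 30 N (contact force between carrier and spinner above 30 N).
It fails at once if the clamp was brought down on a carrier that was not fully home (z of carrier in the frame of seat above 0.003 m and horizontal distance between carrier and seat below 0.03 m and value of joint clamp below 0.15 rad).
It fails at once if the stain bottle was moved more than 20 mm or tipped (distance of stain_bottle from where it was at the start of the episode above 0.02 m or angle between stain_bottle's own z axis and vertical above 0.3 rad).
It fails at once if the beaker was moved more than 20 mm or tipped (distance of beaker from where it was at the start of the episode above 0.02 m or angle between beaker's own z axis and vertical above 0.3 rad).
It fails at once if the slide box was moved more than 20 mm or tipped (distance of slide_box from where it was at the start of the episode above 0.02 m or angle between slide_box's own z axis and vertical above 0.3 rad).
It also fails if it takes over 70 s, if anything falls off the work surface, if the arm or the gripper's body presses on something with over 40 N, if the wrist force passes 120 N, or if a joint passes its speed limit or range.

### The arm

A 6-joint arm with a two-finger parallel gripper is mounted at the origin on the work surface. World frame = base frame: x ahead of the robot, y to its left, z up, the work surface at z = 0. Lengths are in m, angles in rad, forces in N, time in s.
With the tool pointing down it reaches from about 0.275 to 0.85 m from the base axis. Payload 5.2 kg.
Tool frame: the origin (TCP) lies at the very end of the fingers, on their centre line; the grasp point (between the pads) lies 19 mm behind it; z points along the fingers, y is the line along which they close (so a half turn about z gives the same grasp; the last joint's range is limited). The gripper opens to 85 mm and grips with 20 to 120 N. Pads are 22 mm wide; open, the fingers measure 114 mm over their backs; the gripper's body (76 mm by 85 mm) begins 54 mm behind the grasp point. The pads swing forward as they close: fully open they stand 13 mm farther back than shut.
Start: joints at [-1.526, 0.259, 1.535, -0, 1.348, -0.203], TCP at [0.135, -0.533, 0.231] pointing down, gripper open.
Joint ranges: [-3.14, 3.14], [-0.91, 2.08], [0.19, 2.58], [-1.22, 4.36], [0.22, 2.71], [-3.12, 3.12]. Speed limits (rad/s): [2.57, 2.57, 3.14, 3.14, 3.14, 3.14].

### API

Orientations are given as a 3x3 rotation matrix whose columns are the frame's x, y, z axes.
In Python, from plant import env gives the robot as it stands. The module is installed in compiled form; this text tells all that it offers. Calls block until the motion is done:
- env.reach(position, orientation): joint-space move of the TCP to a pose.
- env.movel(position, rate=0.15, orientation=None): straight line of the TCP; orientation=None keeps the orientation; rate is the mean speed in m/s.
- env.movej(angles): joint-space move.
- env.set_gripper(opening): finger opening in m; the grip force is fixed at half the most; returns when the fingers have stopped.
- env.sleep(seconds).
- env.inverse_kinematics(position, orientation): joint angles nearest the present ones, or None.
- env.read_camera(name): name is "side" or "top" or "wrist"; returns the picture (384x512x3 uint8, red, green, blue); there is no depth.
- env.get_calibration(name): a dict with "vertical_fov" (degrees; the focal length in pixels is half the picture's height over the tangent of half this angle, whatever the lens; pixels are square), "cx", "cy" (the principal point, pixels), "world_from_camera" (4x4, takes a point from camera to world coordinates); the wrist camera has in their place "hand_eye" (4x4, takes a point from camera to tool coordinates, whose origin is the TCP and whose axes are the flange's). Camera axes: x right, y down, z forward; pixel columns grow to the right and rows downward; lengths in m; the calibration is good to about 2 mm. A picture is of the moment at which its call begins: read the wrist's pose just before it. get_calibration takes no time and is no camera call.
A pose or a line that the arm cannot do raises env.MotionError and nothing moves.
- env.job_done(): hands the job in; it is judged then, once.
Readings, each from a call of its own:
- env.current_time_s(): time.
- env.current_joints(): joint angles.
- env.current_joint_velocities(): joint speeds.
- env.current_joint_efforts(): joint torques, N m.
- env.current_ee_pos(): TCP position.
- env.current_ee_rot(): TCP orientation.
- env.current_force(): force on the tool from outside, world axes, zero at the start.
- env.current_ft_torque(): the same for the moment, N m.
- env.current_width(): finger opening in m.
- env.current_finger_force(): force on a finger pad.
Only numpy, scipy, OpenCV 4.12 (cv2) and the standard library are available. Lean on these libraries where they do the work, as an engineer would, in place of code of your own. Each camera call takes 0.05 s, during which the arm holds its last target. There are 200 camera calls.

## Working session

There is one attempt and no reset: what is moved stays moved. The work goes in short steps, each a Python script; the robot and the scene stay as the last script left them, time stands still between calls to the robot, and variables do not carry over. Pictures are saved under pics/ and viewed, at most 10 in all, crops included, and the job is handed in when it is done.

```bash
mkdir -p pics; python3 - <<'E'
from plant import env
import cv2,numpy as np
for n in ["side","top","wrist"]:
    im=env.read_camera(n); cv2.imwrite(f"pics/{n}0.png",im[:,:,::-1]); print(n,env.get_calibration(n))
ims=[cv2.imread(f"pics/{n}0.png") for n in ["side","top"]]
cv2.imwrite("pics/top0b.png",cv2.resize(ims[1],(800,600)))
print(env.current_time_s(),env.current_ee_rot(),env.current_force())
E
```

```text
side {'vertical_fov': 48.663660492862064, 'cx': 251.97080289257553, 'cy': 186.92706931214772, 'world_from_camera': array([[-0.99820287, -0.04772744,  0.03623696,  0.59350964],
       [-0.05990252,  0.77809579, -0.62528284,  0.55427718],
       [ 0.00164732, -0.62632982, -0.77955644,  0.78820724],
       [ 0.        ,  0.        ,  0.        ,  1.        ]])}
top {'vertical_fov': 46.478770764611745, 'cx': 261.2032568803745, 'cy': 188.28815509631235, 'world_from_camera': array([[-0.01227007, -0.9863519 ,  0.16419311,  0.47186755],
       [-0.99984502,  0.0141758 ,  0.01043991, -0.01662302],
       [-0.01262499, -0.16403956, -0.98637297,  1.10182806],
       [ 0.        ,  0.        ,  0.        ,  1.        ]])}
wrist {'vertical_fov': 64.04397919273396, 'cx': 258.58950202559095, 'cy': 188.02240795437626, 'hand_eye': array([[-5.55162412e-04, -9.55005283e-01, -2.96588270e-01,
         7.62622282e-02],
       [ 9.99999845e-01, -5.44821903e-04, -1.17518237e-04,
        -1.41783943e-03],
       [-4.93572488e-05, -2.96588289e-01,  9.55005437e-01,
        -1.42796349e-01],
       [ 0.00000000e+00,  0.00000000e+00,  0.00000000e+00,
         1.00000000e+00]])}
0.15 [[ 9.69453711e-01  2.45274337e-01 -4.41134240e-05]
 [ 2.45274152e-01 -9.69452723e-01  1.41705629e-03]
 [ 3.04801663e-04 -1.38459036e-03 -9.99998995e-01]] [ 0.4515082  -0.54030396  0.33361131]
```

View pics/top0b.png

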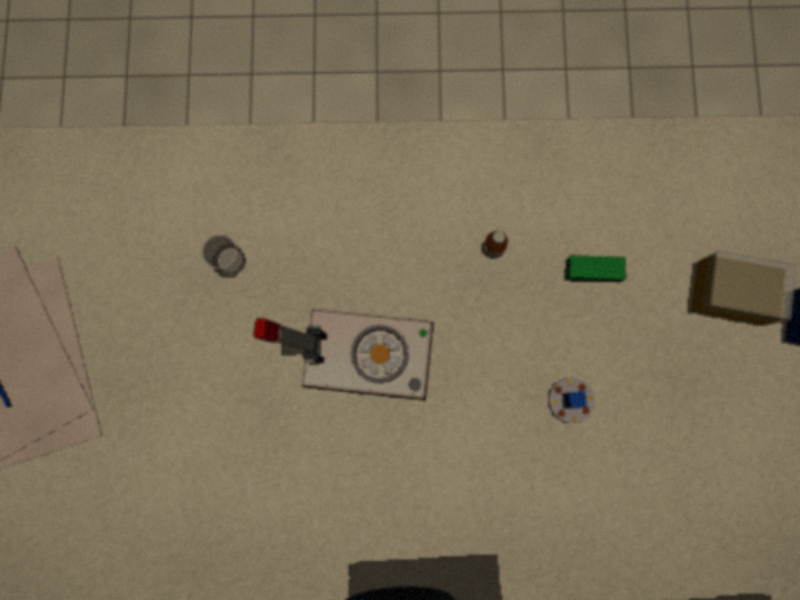

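View pics/side0.png

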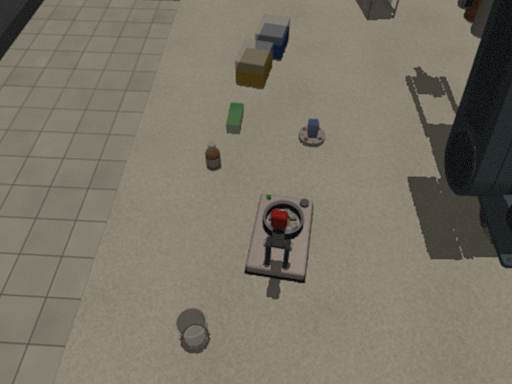

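The top view, enlarged 1.5625x, has the well at about (380,354), the carrier at (571,400), the bottle at (495,244), the slide box at (596,268), the beaker at (225,257), and the clamp grip at (267,330) leaning back. The side view agrees. Next I'll look closer with the wrist camera.

```bash
cat > h.py <<'E'
from plant import env
import cv2,numpy as np
def down(a):
    c,s=np.cos(a),np.sin(a); return np.array([[c,s,0],[s,-c,0],[0,0,-1.]])
def wcam(n):
    K=env.get_calibration(n)
    if n!="wrist": return K,K["world_from_camera"]
    T=np.eye(4); T[:3,:3]=env.current_ee_rot(); T[:3,3]=env.current_ee_pos()
    return K,T@K["hand_eye"]
def ray(K,W,uv,z):
    f=192/np.tan(np.radians(K["vertical_fov"])/2)
    d=W[:3,:3]@np.array([(uv[0]-K["cx"])/f,(uv[1]-K["cy"])/f,1])
    return W[:3,3]+d*(z-W[2,3])/d[2]
def proj(K,W,p):
    f=192/np.tan(np.radians(K["vertical_fov"])/2)
    q=W[:3,:3].T@(np.array(p)-W[:3,3]); return np.array([K["cx"]+f*q[0]/q[2],K["cy"]+f*q[1]/q[2]])
def snap(name):
    K,W=wcam("wrist"); im=env.read_camera("wrist")[:,:,::-1]
    cv2.imwrite(f"pics/{name}.png",cv2.resize(im,(800,600),interpolation=cv2.INTER_CUBIC)); np.savez(f"pics/{name}.npz",W=W)
    return K,W
E
python3 - <<'E'
from h import *
K,W=wcam("top"); s=1.5625
P={n:ray(K,W,np.array(p)/s,z) for n,p,z in [("well",(380,354),.057),("carrier",(571,400),.014),("grip",(267,330),.17),("bottle",(495,245),.04),("box",(596,268),.032),("beaker",(229,262),.07),("c1",(313,310),.03),("c2",(433,322),.03),("c3",(425,399),.03),("c4",(303,386),.03)]}
for n,p in P.items(): print(n,p.round(3))
# camera over target: tool x axis = world +x*? choose yaw 0 -> camera at +x side looking to -x
for n,h in [("carrier",.22),("well",.24)]:
    t=P[n]; a=np.pi if 0 else 0.0
    env.reach([t[0]-.0+.02,t[1],h],down(a)); env.sleep(.3)
    K2,W2=snap("w_"+n); print(n,proj(K2,W2,t)*s,env.current_ee_pos(),env.current_joints(),env.current_time_s())
E
```

```text
well [0.556 0.038 0.057]
carrier [ 0.485 -0.253  0.014]
grip [0.581 0.184 0.17 ]
bottle [ 0.724 -0.142  0.04 ]
box [ 0.687 -0.298  0.032]
beaker [0.697 0.265 0.07 ]
c1 [0.628 0.143 0.03 ]
c2 [ 0.606 -0.043  0.03 ]
c3 [ 0.489 -0.029  0.03 ]
c4 [0.511 0.157 0.03 ]
carrier [405.27339171 277.63586053] [ 0.50444287 -0.25362706  0.2199832 ] [-6.63369929e-01  2.92470817e-01  1.51710167e+00 -4.25199871e-05
  1.33206872e+00  9.08310273e-01] 2.2
well [404.70635099 286.75994596] [0.57576711 0.03671585 0.23990668] [-1.29528445e-01  3.01716219e-01  1.45490898e+00 -6.28233220e-05
  1.38509561e+00  1.44266938e+00] 3.7
```

View pics/w_carrier.png

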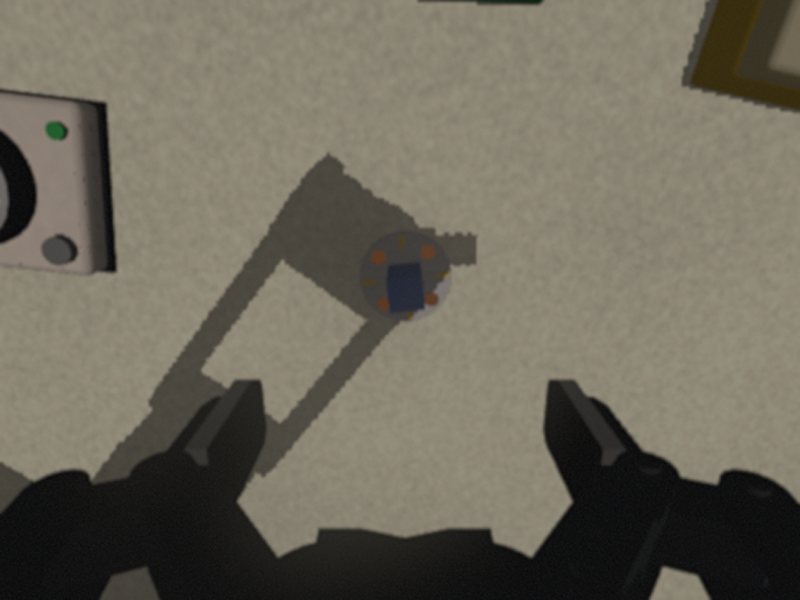

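View pics/w_well.png

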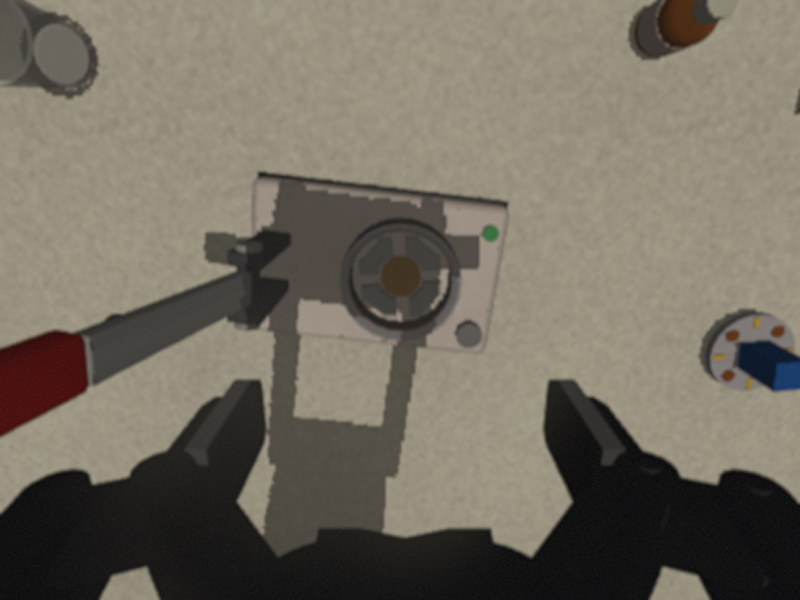

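The carrier's marks (1.5625x picture) are at (402,242), (370,281), (445,274) and (407,317), with its disc centred near (405,277). The well ring is centred at about (401,279). I'll enlarge both with more contrast.

```bash
python3 - <<'E'
from h import *
K=env.get_calibration("wrist"); s=1.5625
out=[]
for n,c,r in [("carrier",(405,277),52),("well",(401,279),64)]:
    im=cv2.imread(f"pics/w_{n}.png"); x,y=c
    cr=im[y-r:y+r,x-r:x+r].astype(float)
    cr=255*(np.clip(cr/200,0,1))**.6
    out.append(cv2.resize(cr.astype(np.uint8),(400,400),interpolation=cv2.INTER_CUBIC))
cv2.imwrite("pics/crops.png",np.hstack(out))
W=np.load("pics/w_carrier.npz")["W"]
m=[ray(K,W,np.array(p)/s,.014)[:2] for p in [(402,242),(370,281),(407,317),(445,274)]]
print(np.round(m,4),np.mean(m,0)); 
for a,b in [(2,0),(3,1)]:
    d=m[b]-m[a]; print(np.degrees(np.arctan2(d[1],d[0])),np.linalg.norm(d))
W=np.load("pics/w_well.npz")["W"]
print(ray(K,W,np.array((401,279.5))/s,.057))
E
```

```text
[[ 0.5119 -0.2508]
 [ 0.4821 -0.2265]
 [ 0.4532 -0.2545]
 [ 0.4875 -0.283 ]] [ 0.48366302 -0.2536842 ]
3.598424387858151 0.05886354204772592
95.42949443376808 0.05676359133475965
[0.56107005 0.04022232 0.057     ]
```

View pics/crops.png

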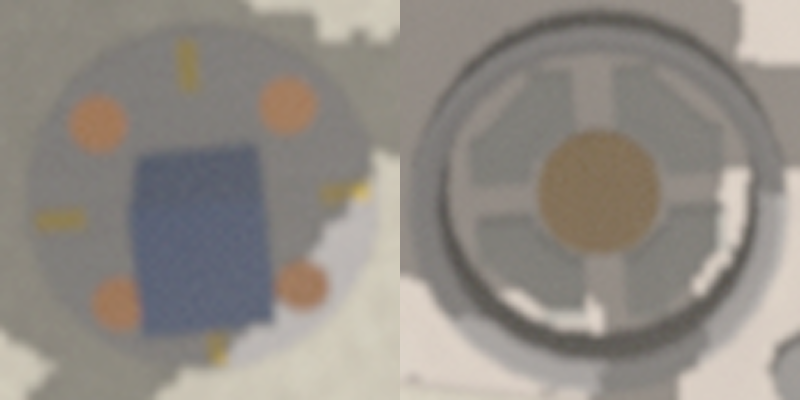

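```bash
python3 - <<'E'
from h import *
K=env.get_calibration("wrist"); s=1.5625
def ang(m):
    for a,b in [(2,0),(3,1)]:
        d=m[b]-m[a]; print("ang",np.degrees(np.arctan2(d[1],d[0])),np.linalg.norm(d))
def pts(W,o,k,L,z): return [ray(K,W,(np.array(o)+k*np.array(p))/s,z)[:2] for p in L]
W=np.load("pics/w_carrier.npz")["W"]
m=pts(W,(353,225),.26,[(188,65),(62,221),(218,348),(345,191)],.014); print(np.mean(m,0)); ang(m)
# disc bbox centre, post top corners
print("disc",pts(W,(353,225),.26,[(203,196)],.014), "posttop", pts(W,(353,225),.26,[(138,158),(258,147),(272,322),(143,335)],.056))
W=np.load("pics/w_well.npz")["W"]
m=pts(W,(337,215),.32,[(190,85),(105,200),(204,280),(290,187)],.040); print(np.mean(m,0)); ang(m)
print("rim",pts(W,(337,215),.32,[(198,199)],.057), "dome",pts(W,(337,215),.32,[(198,190)],.042))
# detect housing outline corners in well picture at z=.03
c=[ray(K,W,np.array(p)/s,.03)[:2] for p in [(258,180),(508,206),(484,352)]]; print("corners",np.round(c,4)); d=c[0]-c[1]; print("spinner y dir",np.degrees(np.arctan2(d[1],d[0])))
E
```

```text
[ 0.48357901 -0.25357729]
ang 5.803521755661768 0.057874443364823516
ang 96.17785225920277 0.055806443284948284
disc [array([ 0.48600259, -0.25352953])] posttop [array([ 0.50410361, -0.24227149]), array([ 0.50600159, -0.26278334]), array([ 0.47440109, -0.26550641]), array([ 0.47201687, -0.24279901])]
[0.55942957 0.04097904]
ang 3.701614697846431 0.04774486281324926
ang 94.02977027363691 0.043934912392981924
rim [array([0.56167016, 0.04067047])] dome [array([0.55971949, 0.04078784])]
corners [[ 0.6278  0.1427]
 [ 0.6089 -0.0378]
 [ 0.4932 -0.0257]]
spinner y dir 84.02367260550002
```

```bash
python3 - <<'E'
from h import *
a=np.radians(6.0); p=np.array([.485,-.2535,0])
env.set_gripper(.085)
env.reach(p+[0,0,.12],down(a)); env.movel(p+[0,0,.031],rate=.08); env.sleep(.2)
print(env.current_force(),env.current_ee_pos())
env.set_gripper(.0); env.sleep(.2); print("w",env.current_width(),env.current_finger_force(),env.current_force())
env.movel(p+[0,0,.13],rate=.1)
q=np.array([.560-.06,.0408,.17])
env.reach(q,down(np.radians(4))); env.sleep(.4)
snap("held"); print(env.current_width(),env.current_force(),env.current_ee_pos(),env.current_time_s())
K,W=wcam("wrist"); print(proj(K,W,[.560,.0408,.04])*1.5625, proj(K,W,env.current_ee_pos()+[0,0,-.016])*1.5625)
E
```

```text
[0.393378   0.47925481 0.10507139] [ 0.4852517  -0.25367538  0.03147024]
w 0.022580107096477182 58.943307995796204 [-0.64957967 -0.23167577  3.52451227]
0.02321321699901196 [ 0.56007306  0.34165541 -1.71271384] [0.5000355  0.040384   0.16990786] 10.1333
[413.46610735 175.36231575] [408.23305899 363.95880588]
```

View pics/held.png

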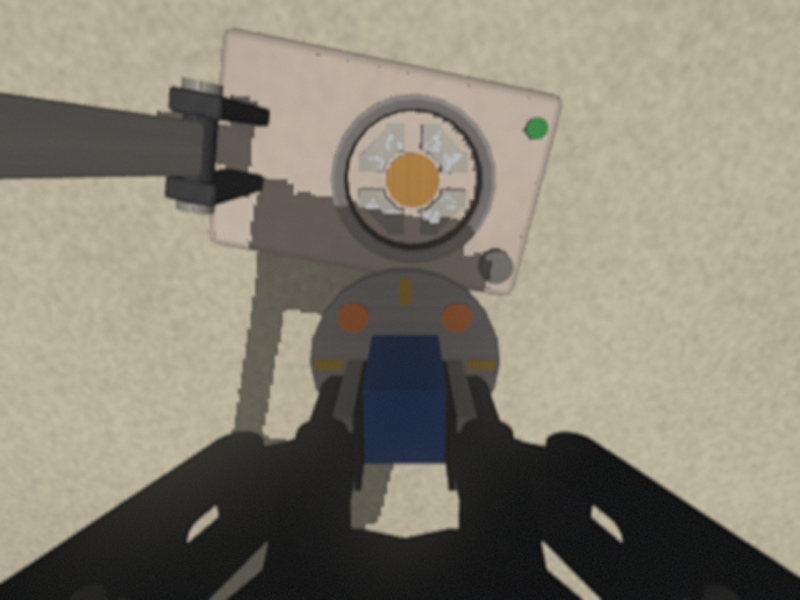

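Held: the disc marks put the carrier centre at (405,365) against a predicted (408,364), so the hand-eye is about 1.2 mm off in tool y. The well rim is centred at (413,179) and the slots are at about 4°. I'll correct for that and insert with force monitoring.

```bash
cat >> h.py <<'E'
def status(): 
    f=env.current_force(); p=env.current_ee_pos(); return np.round(f,1),np.round(p,4)
E
python3 - <<'E'
from h import *
s=1.5625
K=env.get_calibration("wrist"); W=np.load("pics/held.npz")["W"]
p=env.current_ee_pos()
pc=ray(K,W,np.array((405,365))/s,p[2]-.016)
for uv,z in [((413.2,179),.057),((412,180),.042)]:
    w=ray(K,W,np.array(uv)/s,z); print("well",w,"carrier",pc,"tcp",p,"target", p+(w-pc))
im=cv2.imread("pics/held.png")[105:255,340:490]
cv2.imwrite("pics/hub.png",cv2.resize(im,(600,600),interpolation=cv2.INTER_CUBIC))
E
```

```text
well [0.55918163 0.04104497 0.057     ] carrier [0.49959185 0.04139196 0.15390786] tcp [0.5000355  0.040384   0.16990786] target [0.55962528 0.040037   0.073     ]
well [0.55762525 0.04131756 0.042     ] carrier [0.49959185 0.04139196 0.15390786] tcp [0.5000355  0.040384   0.16990786] target [0.5580689  0.04030959 0.058     ]
```

View pics/hub.png

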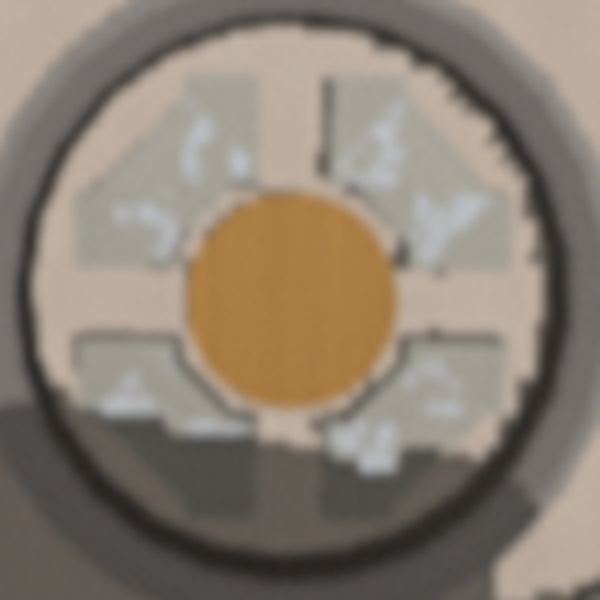

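```bash
python3 - <<'E'
from h import *
t=np.array([.559,.0402])
R=down(np.radians(4))
env.movel([*t,.17],rate=.1,orientation=R); env.movel([*t,.092],rate=.06); env.sleep(.3)
f0=env.current_force(); print(f0,status(),env.current_ft_torque())
z=.092
while z>.0645:
    z-=.0007; env.movel([*t,z],rate=.02); f=env.current_force()-f0
    if np.abs(f).max()>1.5: print(round(z,4),f.round(1),status()[1],env.current_ft_torque().round(2))
    if np.linalg.norm(f)>9: break
print(z,status(),f0,env.current_time_s())
E
```

```text
[-0.50103071  0.27959361 -1.90829628] (array([-0.5,  0.3, -1.9]), array([0.5591, 0.0402, 0.0922])) [-0.01992954 -0.02648319 -0.02098334]
0.0829 [ 0.2 -1.6  0. ] [0.559  0.0402 0.0829] [-0.01 -0.01 -0.02]
0.0647 [-0.5 -0.5  4.1] [0.5591 0.0402 0.0651] [ 0.02  0.24 -0.01]
0.064 [-1.4  0.   7.5] [0.5591 0.0402 0.0644] [0.07 0.41 0.01]
0.06399999999999975 (array([-1.9,  0.3,  5.5]), array([0.5591, 0.0402, 0.0644])) [-0.50103071  0.27959361 -1.90829628] 22.625
```

Contact came only at the home height (TCP 0.065 against 0.0713 if proud). I'll release and check.

```bash
python3 - <<'E'
from h import *
p=env.current_ee_pos(); env.movel([.559,.0402,.0652],rate=.02); env.sleep(.2); print(status())
env.set_gripper(.06); env.sleep(.2); print(env.current_width(),status())
env.movel([.559,.0402,.2],rate=.1); env.movel([.50,.0402,.25],rate=.15); env.sleep(.2)
snap("seated"); K,W=wcam("wrist"); s=1.5625
for z in (.048,.054): print(z,proj(K,W,[.559,.0402+.001,z])*s)
for q in (84,-96):
    j=env.inverse_kinematics([.583,.27,.32],down(np.radians(q))); print(q,j)
# spinner y direction from held image edge
W=np.load("pics/held.npz")["W"]; c=[ray(K,W,np.array(p)/s,.03)[:2] for p in [(230,30),(560,97)]]; d=c[0]-c[1]; print(np.degrees(np.arctan2(d[1],d[0])),np.linalg.norm(d),env.current_time_s())
E
```

```text
(array([-0.4, -0.4,  0.8]), array([0.5592, 0.0402, 0.0652]))
0.05969255095668022 (array([ 0.5,  0.3, -0.8]), array([0.559 , 0.0402, 0.0652]))
0.048 [410.69609234 170.32107832]
0.054 [410.80977349 170.77990195]
84 [ 2.60390830e-01  3.93089939e-01  1.13308294e+00 -4.44089210e-16
  1.61541978e+00  3.65110585e-01]
-96 [ 2.60390830e-01  3.93089939e-01  1.13308294e+00 -4.44089210e-16
  1.61541978e+00 -2.77648207e+00]
83.41878155588938 0.18009264091414834 26.1333
```

View pics/seated.png

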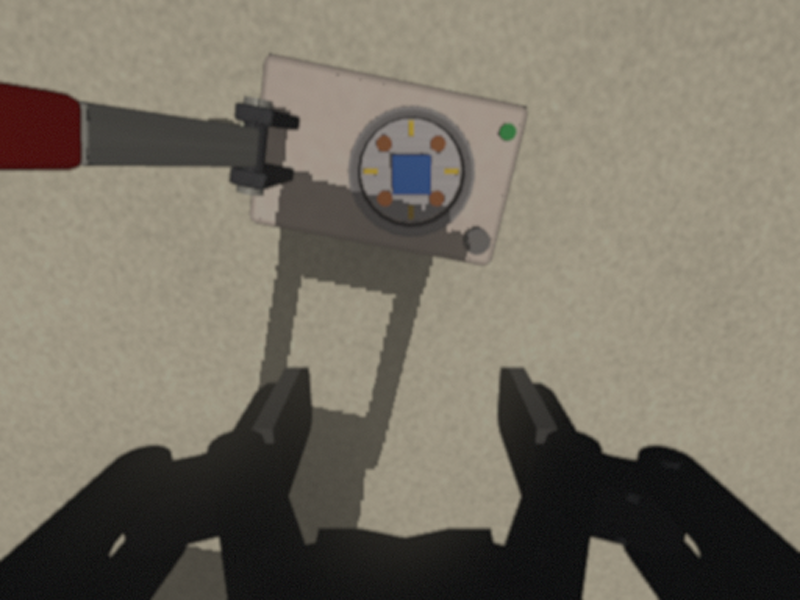

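The carrier sits level and concentric in the well at (411,171), below the rim. Now for the clamp.

```bash
cat > cl.py <<'E'
from h import *
a=np.radians(83.7); u=np.array([np.cos(a),np.sin(a),0]); Z=np.array([0,0,1.])
H=np.array([.559,.0402,.096])+.095*u
def P(th,r=.137,lift=0):
    return H+r*(-u*np.cos(th)+Z*np.sin(th))+.011*(u*np.sin(th)+Z*np.cos(th))+u*.012*np.sin(th)+Z*lift
E
python3 - <<'E'
from cl import *
R=down(a)
env.set_gripper(0.)
env.movel([.50,.0402,.33],rate=.2)
s=H+.14*u; s[2]=.33
env.movel(s,rate=.25,orientation=R); s[2]=.212; env.movel(s,rate=.12); env.sleep(.2)
f0=env.current_force(); print(f0,env.current_time_s())
# push bar upright
for d in np.arange(.13,.024,-.01):
    t=H+d*u; t[2]=.212; env.movel(t,rate=.08); f=env.current_force()-f0
    print(round(d,3),f.round(1))
    if np.linalg.norm(f)>15: print("stop"); break
im=env.read_camera("side")[:,:,::-1]; cv2.imwrite("pics/side1.png",cv2.resize(im[120:320,180:400],(660,600)))
print(status(),env.current_time_s(),P(np.pi/2))
E
```

```text
[ 0.22631171  0.72393445 -0.35599799] 30.1583
0.13 [-0.1 -1.2  0. ]
0.12 [ 0.4 -0.1 -0.6]
0.11 [-0.8 -0.6  0.4]
0.1 [ 0.3 -0.3 -0.6]
0.09 [-0.4 -0.8 -0.1]
0.08 [-0.1 -0.3  0.4]
0.07 [ 0.1 -0.4  1.4]
0.06 [ 0.8 -0.7  3.5]
0.05 [-2.4  0.7 11.9]
0.04 [-1.2 -0.4 -0.5]
0.03 [-0.8 -1.2  0.2]
(array([-0.5,  0.9, -0.1]), array([0.5726, 0.164 , 0.2115])) 33.2333 [0.57194865 0.15748739 0.233     ]
```

View pics/side1.png

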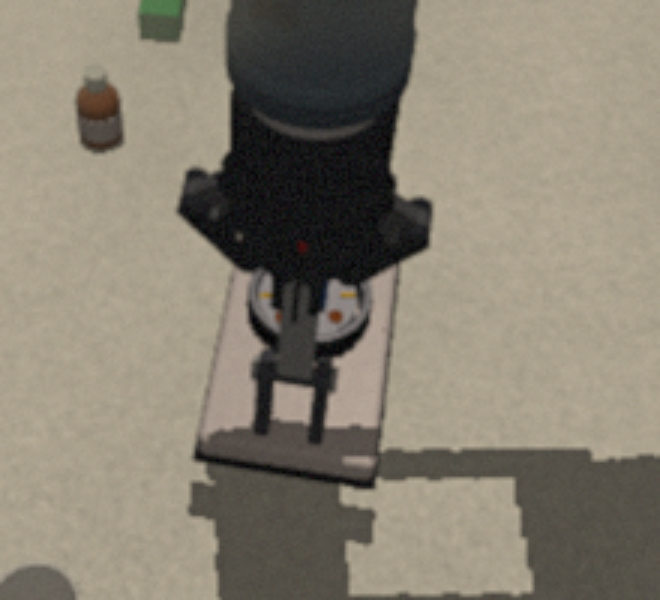

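The side view shows the fingers behind the bar, which is about upright, with the red grip at (303,245) just behind them. The upward force was brief, so I'll push from higher on the grip and follow the arc down.

```bash
python3 - <<'E'
from cl import *
p=env.current_ee_pos(); p[2]=P(np.pi/2,.147)[2]; env.movel(p,rate=.08); env.sleep(.1)
f0=env.current_force()
for th in np.arange(1.6,.29,-.1):
    env.movel(P(th,.145),rate=.1); f=env.current_force()-f0
    print(round(th,2),f.round(1))
    if np.linalg.norm(f)>15: print("stop"); break
im=env.read_camera("side")[:,:,::-1]; cv2.imwrite("pics/side2.png",cv2.resize(im[120:320,180:400],(660,600)))
print(status(),env.current_time_s())
E
```

```text
1.6 [ 0.2 -0.9  0.2]
1.5 [ 0.6 -0.9 -0.8]
1.4 [0.7 0.3 0.1]
1.3 [-0.3 -0.1  0.5]
1.2 [ 0.5 -0.2  0.7]
1.1 [ 1.1 -0.9 -0.7]
1.0 [ 0.3 -0.6 -0.5]
0.9 [ 0.1 -1.1 -0.5]
0.8 [ 0.7  0.1 -0.7]
0.7 [ 0.5 -0.5 -0.1]
0.6 [-0.3 -0.9  0.8]
0.5 [-0.2 -0.8  0.9]
0.4 [-0.5 -0.4 -0.8]
0.3 [ 0.6 -0.6  0.6]
(array([-1.2,  0.4,  0.1]), array([0.555 , 0.0038, 0.1495])) 38.0667
```

```bash
cat > red.py <<'E'
from cl import *
def red(tag):
  for n in ("top","side","wrist"):
    K,W=wcam(n); im=env.read_camera(n).astype(int)
    m=(im[...,0]>70)&(im[...,0]>2.5*im[...,1])&(im[...,0]>2.5*im[...,2])
    k,_,st,c=cv2.connectedComponentsWithStats(m.astype(np.uint8))
    print(tag,n,[(st[i].tolist(),c[i].round(1).tolist()) for i in range(1,k) if st[i,4]>8])
    for th in (0,.3,.6,1.57,1.9,2.15,2.5): print("   ",th,proj(K,W,H+.142*(-u*np.cos(th)+Z*np.sin(th))).round(0))
E
python3 - <<'E'
from red import *
red("now")
E
```

```text
now top []
    0 [262. 226.]
    0.3 [259. 224.]
    0.6 [250. 221.]
    1.57 [189. 213.]
    1.9 [166. 211.]
    2.15 [152. 210.]
    2.5 [139. 211.]
now side []
    0 [286. 186.]
    0.3 [287. 176.]
    0.6 [288. 170.]
    1.57 [282. 199.]
    1.9 [278. 225.]
    2.15 [275. 247.]
    2.5 [270. 278.]
now wrist []
    0 [258. 225.]
    0.3 [258. 245.]
    0.6 [258. 248.]
    1.57 [ 257. -390.]
    1.9 [ 256. -992.]
    2.15 [  256. -1116.]
    2.5 [ 257. -859.]
```

```bash
python3 - <<'E'
from red import *
f0=env.current_force()
for th in np.arange(.25,-.031,-.02):
    env.movel(P(th,.145),rate=.04); f=env.current_force()-f0
    print(round(th,2),f.round(1),env.current_ee_pos()[2].round(4))
    if f[2]>9 or np.linalg.norm(f)>14: print("stop"); break
print(env.current_time_s())
env.movel(env.current_ee_pos()+[-.0,0,.08],rate=.15)
env.movel(env.current_ee_pos()+[-.12,-.05,.1],rate=.25); env.sleep(.2)
red("after"); print(env.current_time_s())
E
```

```text
0.25 [-0.1 -1.5  0.7] 0.1421
0.23 [ 0.1 -0.3  0.2] 0.1395
0.21 [ 0.4 -1.6  0.1] 0.1368
0.19 [-0.6 -1.4  0.4] 0.134
0.17 [ 0.7 -0.4  0.6] 0.1311
0.15 [ 0.4 -1.3  0.2] 0.1283
0.13 [ 0.8 -0.4  0.5] 0.1255
0.11 [ 0.6 -0.9  0.1] 0.1226
0.09 [-0.1 -0.9 -0. ] 0.1198
0.07 [ 0.4 -0.1 -0.1] 0.1169
0.05 [-0.  -0.7  0.1] 0.114
0.03 [ 0.1 -1.1  0.3] 0.1111
0.01 [-0.3 -0.3 -0.1] 0.1082
-0.01 [-1.1  0.6  9.2] 0.1069
stop
41.8
after top [([252, 220, 20, 13, 207], [261.9, 226.3])]
    0 [262. 226.]
    0.3 [259. 224.]
    0.6 [250. 221.]
    1.57 [189. 213.]
    1.9 [166. 211.]
    2.15 [152. 210.]
    2.5 [139. 211.]
after side [([281, 176, 13, 18, 182], [287.4, 184.7])]
    0 [286. 186.]
    0.3 [287. 176.]
    0.6 [288. 170.]
    1.57 [282. 199.]
    1.9 [278. 225.]
    2.15 [275. 247.]
    2.5 [270. 278.]
after wrist [([356, 82, 27, 44, 1030], [368.2, 103.1])]
    0 [368. 105.]
    0.3 [384.  99.]
    0.6 [407.  75.]
    1.57 [ 504. -200.]
    1.9 [ 515. -322.]
    2.15 [ 505. -379.]
    2.5 [ 473. -387.]
43.65
```

```bash
python3 - <<'E'
from plant import env
print(env.job_done())
E
```

```text
the job is handed in; nothing more can be done
None
```

The carrier sits fully home in the well, the clamp bar is fully down over it, the robot has let go, and the job is handed in; the verdict was not shown to me. I lined the keys up with the slots by camera, so the carrier dropped in without any turning under pressure.

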